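Latch a plug-in module into its test dock

ROBOT

A 6-joint arm with a two-finger parallel gripper is mounted at the origin on the work surface. World frame = base frame: x ahead of the robot, y to its left, z up, the work surface at z = 0. Lengths are in m, angles in rad, forces in N, time in s.
With the tool pointing down it reaches from about 0.25 to 0.8 m from the base axis. Payload 3.9 kg.
Tool frame: the origin (TCP) lies midway between the tips of the shut fingers; the grasp point (between the pads) lies 19 mm behind it; z points along the fingers, y is the line along which they close (so a half turn about z gives the same grasp; the last joint's range is limited). The gripper opens to 85 mm and grips with 20 to 120 N. Pads are 22 mm wide; open, the fingers measure 114 mm over their backs; the gripper's body (76 mm by 85 mm) begins 54 mm behind the grasp point. The pads swing forward as they close: fully open they stand 13 mm farther back than shut.
Start: joints at [-1.188, 0.26, -0.138, 1.173, 0, 1.571], TCP at [0.196, -0.487, 0.231] pointing down, gripper open.
Joint ranges: [-2.78, 2.78], [-0.83, 1.72], [-1.28, 1.37], [-1.9, 2.12], [-1.57, 1.48], [-3.14, 3.14]. Speed limits (rad/s): [2.57, 2.57, 3.14, 3.14, 3.14, 3.14].

INTERFACE

Orientations are given as a rotation vector (axis times angle).
In Python, from cell import ctrl gives the robot as it stands.
- The arm moves only by the shell command python3 -m inch 'ROWS'. ROWS is JSON, one flat list of numbers, 5 for each row, row after row: the shift along the tool's x, y, z normalised to -1 to 1, where 1 is 0.025 m, then the turn about the tool's z normalised to -1 to 1, where 1 is 30 degrees, then the finger opening in mm, from 0 to 85.4. A call has 1 to 20 rows; each row shifts and turns the commanded pose from where the row before left it, along the tool's axes as they then stand; what a row does not reach is not made up. A row lasts 1/10 s, in which the tool goes at most 50 mm and 8.59 degrees, less where a joint would pass 70% of its speed; a pose out of reach is approached as far as the arm can. A call with a number of a shift or a turn outside -1 to 1 is refused whole. A call with a gripper value outside its range is refused whole. The fingers move at their own pace and stop on an object; the grip force is fixed at half the most. Time passes only in rows, so rows that do not move let the fingers close. It gives the time, the measured TCP pose, the force, the opening and the grip force at its end, in the units of the state.
- ctrl.sense(): the state, without advancing time (a new reading comes with each control period).
- ctrl.grab_frame(name): name is "scene" or "top" or "wrist"; returns the picture (480x640x3 uint8, red, green, blue); there is no depth.
- ctrl.camera_params(name): a dict with "vfov" (degrees; the focal length in pixels is half the picture's height over the tangent of half this angle, whatever the lens; pixels are square), "cx", "cy" (the principal point, pixels), "view" (4x4, takes a point from world to camera coordinates). Camera axes: x right, y up, looking along -z (the intrinsics and any distortion apply to the point x, -y, -z); pixel columns grow to the right and rows downward; lengths in m; the calibration is good to about 2 mm. A picture is of the moment at which its call begins: read the wrist's pose just before it. camera_params takes no time and is no camera call; for the wrist camera it gives the pose at the moment of the call.
- ctrl.finish_job(): hands the job in; it is judged then, once.
The state is a dict: "time_s": time; "joint_pos": joint angles; "dq": joint speeds; "joint_efforts": joint torques, N m; "ee_pos": TCP position; "ee_rot": TCP orientation; "contact_force": force on the tool from outside, world axes, zero at the start; "ft_torque": the same for the moment, N m; "opening": finger opening in m; "grasp_force": force on a finger pad.
Only numpy, scipy, OpenCV 4.12 (cv2) and the standard library are available. Lean on these libraries where they do the work, as an engineer would, in place of code of your own. Each camera call takes 0.05 s, during which the arm holds its last target. There are 200 camera calls.

TASK

Pick up the green module by its yellow handle, set it gently in the open mouth of the test dock and slide it along the rails so that its own leading edge lifts the red catch, until it presses back the white sprung contact block far enough for the catch to drop fully behind it. Do not touch the catch with the gripper, do not force the module or run the contact block to the end of its travel, and leave the dark spare module and everything else on the bench alone. Finish with the module let go, held against the sprung block by the catch.

Things in the scene. Friction and masses are not known exactly. Their poses are not given: they have to be found in the camera images.
- module: The part to dock: green box 96 x 88 x 28 mm (x, y, z), 0.25 to 0.5 kg. Origin: centre of its underside, z up. On the middle of its top a yellow handle fin, 50 mm long (x), 14 mm thick (y), 28 to 64 mm above the underside; grip it across its thickness with the fingertips just above the box's top. Its x axis goes along the slide, either end leading.
- dock: Fixed aluminium plate 290 x 170 x 10 mm. Origin at bench level on the channel's centre line, plate from x = -150 to +140 mm; +x is the way the module slides in, z up. The module slides on the plate's top (z = 10 mm) between two dark rails 10 mm high, 92 mm apart (2 mm clear each side), from x = -35 to +110 mm; from x = -35 to -80 mm they flare out to 123 mm.
- dock_mouth (a point): On the plate's top at dock x = -105 mm, axes as the dock's. With its underside centre here the module can be set straight down, in the flare and short of the catch.
- block_nominal (a point): Nominal middle of the free face of the sprung contact block: dock x = 89 mm, 25 mm above the bench. Block and catch sit on one blue carriage clamped up to 12 mm nearer or farther along x than nominal; that offset is not measured, so find it by feel or sight. Nominal module centres: block met at dock x = 41 mm, catch drops just past 48, block bottoms at 55.
- catch_nominal (a point): Nominal foot of the catch nose's upright inner face (dock x = 0) over the +y rail side, at the height of the docked module's top; off by the same unknown carriage offset. A 37 degree ramp under the nose starts 35 mm nearer the mouth. The nose spans dock y = 37 to 77 mm, so over the module's +y edge; its arm and pin lie outside the +y rail, up to 62 mm high.
- catch (a joint): Red gravity catch, rad: 0 down, grows as it is lifted (limit 0.9). Hinge pin across the channel outside the +y rail, 50 mm above the bench, 85 mm from the nose towards the mouth. The module's edge lifts it with under 3 N; riding on the module it reads 0.15 to 0.2; once the module's rear edge is past the nose it falls to 0 by its weight and bars the way back.
- plunger (a joint): White sprung contact block at the channel's inner end, pad 44 mm wide, 16 to 34 mm above the bench. Metres pressed: 0 free, bottoms at 0.014 (must stay under 0.013). Spring 2 N at first touch plus 1.2 N per mm: about 10.5 N where the catch drops (7 mm), 17.6 N at 13 mm; friction, 0.5 to 0.7 of what the module bears down with, adds to that. Latched, it stays 6 to 7 mm pressed.
- spare: Bystander: same shape as the module, dark steel with a black fin; origin at the centre of its underside. Leave it alone.
- screwdriver: Bystander: orange screwdriver lying in front on the left.
- penguin: Bystander: black toy figure 80 mm high, 60 mm wide, beyond on the left.
- jar: Bystander: small jar with blue cap, 70 mm high, 52 mm wide, on the right.
- adapter_a: Bystander: brass coaxial adapter, upright, 18 mm wide, 32 mm high.
- adapter_b: Bystander: steel coaxial adapter, upright, 24 mm wide, 24 mm high.
There are look-alikes about, which are no part of the job. Leave any blue or orange look-alike of the module alone.

How it is judged:
On the way:
1. the module, lying in the channel, lifts the catch with its own edge (value of joint catch above 0.1 rad and y of module in the frame of dock between -0.006 and 0.006 m and z of module in the frame of dock between 0.006 and 0.014 m and angle between module's own z axis and vertical below 0.06 rad and angle between the x axis of module and the x axis of dock, either way round below 0.08 rad), for 0.1 s.
At the end, for the whole second after the job is handed in: The module lies flat in the channel (centred within 6 mm, square within 0.08 rad), let go and at rest, its centre 30 to 70 mm along the dock's x; the catch is down (below 0.04 rad) behind it, and the contact block stays pressed by 4 to 10 mm (y of module in the frame of dock between -0.006 and 0.006 m and z of module in the frame of dock between 0.006 and 0.014 m and angle between module's own z axis and vertical below 0.06 rad and angle between the x axis of module and the x axis of dock, either way round below 0.08 rad and value of joint catch below 0.04 rad and value of joint plunger between 0.004 and 0.01 m and x of module in the frame of dock between 0.03 and 0.07 m and linear speed of module below 0.01 m/s); the robot touches nothing.
It fails at once if the contact block is pressed past 13 mm of its 14 mm travel (value of joint plunger above 0.013 m).
It fails at once if the module is dropped or forced against the dock (over 80 N, peak) (contact force between module and dock above 80 N).
It fails at once if the robot touches the catch (contact force between any of the fingers, the arm and catch above 0.5 N).
It fails at once if a bystander is moved by more than 20 mm (distance of any of spare, screwdriver, penguin, jar, adapter_a, adapter_b from where it was at the start of the episode above 0.02 m).
It also fails if it takes over 72 s, if anything falls off the work surface, if the arm or the gripper's body presses on something with over 40 N, if the wrist force passes 120 N, or if a joint passes its speed limit or range.

## Working session

There is one attempt and no reset: what is moved stays moved. The work goes in short steps, Python scripts to look and compute and a shell command to move; the robot and the scene stay as the last step left them, time stands still between calls to the robot, and variables do not carry over. Pictures are saved under pics/ and viewed, at most 10 in all, crops included, and the job is handed in when it is done.

```bash
mkdir -p pics; ls; python3 - <<'E'
from cell import ctrl
import cv2,numpy as np
s=ctrl.sense();print({k:np.round(v,3).tolist() for k,v in s.items()})
for n in("scene","top"):
    p=ctrl.camera_params(n);print(n,p)
    cv2.imwrite(f"pics/{n}0.png",ctrl.grab_frame(n)[:,:,::-1])
E
```

```text
pics
{'time_s': 0.0, 'joint_pos': [-1.188, 0.261, -0.139, 1.173, 0.0, 1.571], 'dq': [-0.001, 0.0, 0.0, -0.0, -0.002, 0.001], 'joint_efforts': [-0.003, -40.568, 25.392, 0.019, 0.0, 0.0], 'ee_pos': [0.196, -0.486, 0.23], 'ee_rot': [-3.082, -0.597, 0.001], 'contact_force': [0.166, 0.077, 0.309], 'ft_torque': [0.036, -0.048, 0.007], 'grasp_force': 0.0, 'opening': 0.086}
scene {'vfov': 53.713320464705895, 'cx': 315.2152901800552, 'cy': 235.32820446467815, 'view': array([[-0.3454704 ,  0.93836341,  0.01114953,  0.16768793],
       [-0.56285928, -0.21670126,  0.79764027,  0.26205776],
       [ 0.75089256,  0.26928549,  0.60303042, -1.4437401 ],
       [ 0.        ,  0.        ,  0.        ,  1.        ]])}
top {'vfov': 43.14392895474636, 'cx': 318.46403356111637, 'cy': 240.2470112223709, 'view': array([[-2.42500868e-02, -9.99704795e-01, -1.50233449e-03,
         2.54586987e-02],
       [ 9.90576438e-01, -2.42312332e-02,  1.34800472e-01,
        -5.66392208e-01],
       [-1.34797082e-01,  1.78074600e-03,  9.90871624e-01,
        -1.51453809e+00],
       [ 0.00000000e+00,  0.00000000e+00,  0.00000000e+00,
         1.00000000e+00]])}
```

View pics/top0.png

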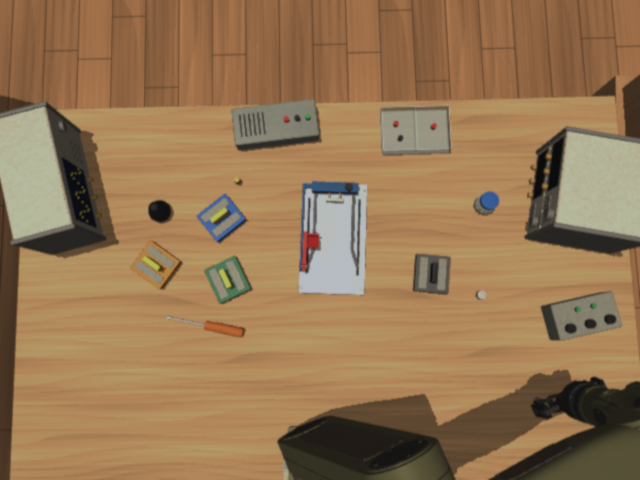

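View pics/scene0.png

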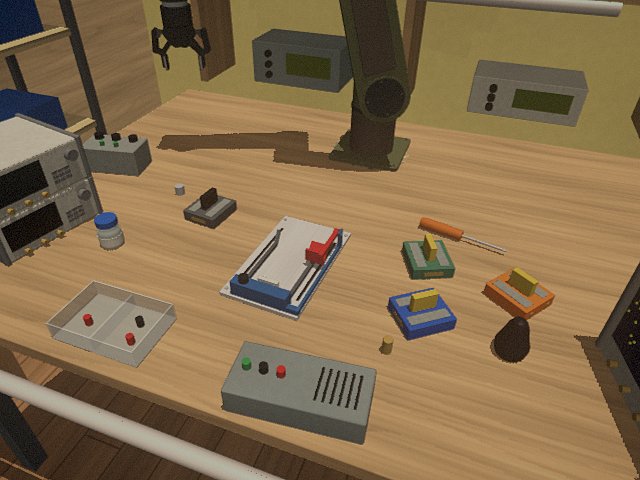

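Top view: the green module with yellow fin is at about (228,280). The dock plate spans (300-367, 183-294) with its mouth at the bottom, the red catch at (311,241) on the left (+y) side, and the blue carriage at the top (335,187). The blue and orange look-alikes are at (221,218) and (156,264), and the spare is at (432,273). The scene view agrees with this layout.

```bash
cat > h.py <<'E'
from cell import ctrl
import cv2,numpy as np
from scipy.spatial.transform import Rotation as R
def cast(n,uv,z,p=None):
    p=p or ctrl.camera_params(n); V=np.array(p['view']); f=240/np.tan(np.radians(p['vfov']/2))
    uv=np.atleast_2d(uv).astype(float)
    d=np.c_[(uv[:,0]-p['cx'])/f,-(uv[:,1]-p['cy'])/f,-np.ones(len(uv))]@V[:3,:3]
    c=-V[:3,:3].T@V[:3,3]
    return c+d*((z-c[2])/d[:,2])[:,None]
def proj(n,X,p=None):
    p=p or ctrl.camera_params(n); V=np.array(p['view']); f=240/np.tan(np.radians(p['vfov']/2))
    q=np.atleast_2d(X)@V[:3,:3].T+V[:3,3]
    return np.c_[p['cx']-f*q[:,0]/q[:,2],p['cy']+f*q[:,1]/q[:,2]]
def rect(mask,roi=None):
    m=mask.astype(np.uint8)*255
    if roi: k=np.zeros_like(m);x0,y0,x1,y1=roi;k[y0:y1,x0:x1]=1;m=m*k
    cs=cv2.findContours(m,cv2.RETR_EXTERNAL,cv2.CHAIN_APPROX_NONE)[0]
    return max(cs,key=cv2.contourArea)[:,0,:]
def wrect(n,c,z,p=None):
    "min-area rectangle of a contour cast to height z: centre, sizes, long-axis angle deg"
    w=cast(n,c,z,p)[:,:2]
    (cx,cy),(a,b),t=cv2.minAreaRect((w*1000).astype(np.float32))
    if b>a:a,b,t=b,a,t+90
    return np.round([cx,cy,a,b,(t+90)%180-90],1)
def todelta(xyz,yaw):
    "tool-frame shift (mm) and turn (deg) for target TCP and tool-y world direction yaw"
    s=ctrl.sense();M=R.from_rotvec(s['ee_rot']).as_matrix()
    d=M.T@(np.array(xyz)-s['ee_pos'])*1000
    v=M.T@[np.cos(np.radians(yaw)),np.sin(np.radians(yaw)),0]
    a=np.degrees(np.arctan2(-v[0],v[1]));a=(a+90)%180-90
    return np.round(d,1),round(a,2)
E
python3 - <<'E'
from h import *
im=cv2.imread('pics/top0.png');hsv=cv2.cvtColor(im,cv2.COLOR_BGR2HSV);H,S,V=cv2.split(hsv)
g=(H>55)&(H<90)&(S>70)&(V>40);y=(H>22)&(H<35)&(S>120)&(V>100)
roi=(195,245,260,310)
c=rect(g,roi);print('green z28',wrect('top',c,.028),c.min(0),c.max(0))
c=rect(y,roi);print('fin z64',wrect('top',c,.064),c.min(0),c.max(0))
w=(S<60)&(V>140);roi=(285,170,385,305)
c=rect(w,roi);print('plate z10',wrect('top',c,.01),cv2.boxPoints(cv2.minAreaRect(c)).round(1).tolist())
r=(((H<8)|(H>172))&(S>150)&(V>80));c=rect(r,roi);print('red z45',wrect('top',c,.045),c.min(0),c.max(0))
b=(H>100)&(H<125)&(S>110);c=rect(b,roi);print('blue z20',wrect('top',c,.02),c.min(0),c.max(0))
im=cv2.imread('pics/scene0.png');hsv=cv2.cvtColor(im,cv2.COLOR_BGR2HSV);H,S,V=cv2.split(hsv)
y=(H>22)&(H<35)&(S>120)&(V>100);c=rect(y,(415,225,445,265));print('scene fin',wrect('scene',c,.064),wrect('scene',c,.046))
for n,roi in(('top',(290,170,380,305)),('scene',(215,205,360,325))):
    im=cv2.imread(f'pics/{n}0.png');cr=im[roi[1]:roi[3],roi[0]:roi[2]]
    cr=cv2.resize(cr,None,fx=4,fy=4,interpolation=cv2.INTER_CUBIC);cv2.imwrite(f'pics/c_{n}.png',cr)
E
```

```text
green z28 [473.4 246.8  92.3  85.3  25.3] [205 257] [249 302]
fin z64 [473.8 247.7  49.5  14.4  26.1] [219 269] [230 287]
plate z10 [575.6 -26.1 288.5 169.5  -3.4] [[298.3999938964844, 292.6000061035156], [301.3999938964844, 183.3000030517578], [366.8999938964844, 185.0], [363.8999938964844, 294.29998779296875]]
red z45 [538.5  33.5  92.4  37.1  -4.9] [302 233] [318 269]
blue z20 [708.  -23.2 138.9  24.1  88.6] [304 183] [357 192]
scene fin [479.6 251.7  47.8  13.9  25.6] [455.2 250.6  49.3  14.3  25.6]
```

View pics/c_top.png

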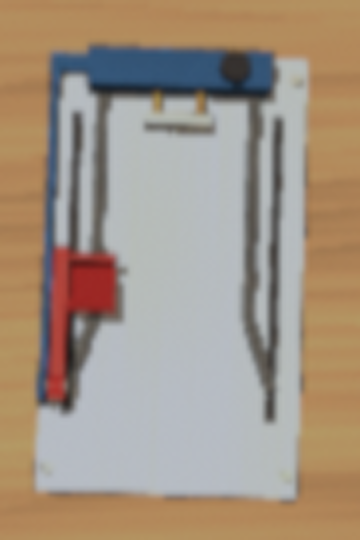

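Crop: rails are dark with the flare starting around crop row 330 (pixel row 252). The white pad's face is at crop (179,128), i.e. pixel (335,202). The red catch nose's inner edge is at crop row 255. Next I'll move over the dock and refine with the wrist camera.

```bash
python3 - <<'E'
from h import *
print(R.from_rotvec(ctrl.sense()['ee_rot']).as_matrix().round(3))
print(todelta([.53,-.03,.33],87))
print(cast('top',[(335,202),(335,201)],.034).round(4))
p=ctrl.camera_params('wrist');V=np.array(p['view']);M=R.from_rotvec(ctrl.sense()['ee_rot']).as_matrix()
print(p['vfov'],p['cx'],p['cy'],(M.T@V[:3,:3].T).round(3),M.T@(-V[:3,:3].T@V[:3,3]-ctrl.sense()['ee_pos']))
E
```

```text
[[ 0.928  0.374 -0.001]
 [ 0.374 -0.928  0.002]
 [ 0.    -0.002 -1.   ]]
(array([ 480.4, -298.8,  -98.9]), np.float64(24.93))
[[ 0.6662 -0.0335  0.034 ]
 [ 0.6689 -0.0336  0.034 ]]
71.79883744336067 310.8042842050963 239.83403058615693 [[-0.     0.966  0.26 ]
 [ 1.     0.     0.   ]
 [ 0.     0.26  -0.966]] [ 0.06551671 -0.00041396 -0.141944  ]
```

```bash
python3 -m inch '[0.9,-0.6,-0.2,0,85, 0.97,-0.6,-0.2,0,85, 0.97,-0.6,-0.2,0,85, 0.97,-0.6,-0.2,0,85, 0.97,-0.6,-0.2,0,85, 0.97,-0.6,-0.2,0,85, 0.97,-0.6,-0.2,0,85, 0.97,-0.6,-0.2,0,85, 0.97,-0.6,-0.2,0,85, 0.97,-0.6,-0.2,0,85, 0.97,-0.6,-0.2,0,85, 0.97,-0.6,-0.2,0,85, 0.97,-0.6,-0.2,0,85, 0.97,-0.6,-0.2,0,85, 0.97,-0.6,-0.2,0,85, 0.97,-0.6,-0.2,0,85, 0.97,-0.6,-0.2,0,85, 0.97,-0.6,-0.2,0,85, 0.97,-0.6,-0.2,0,85, 0.9,-0.6,-0.2,0,85]'
python3 -m inch '[0,0,0,0.27,85, 0,0,0,0.28,85, 0,0,0,0.28,85, 0,0,0,0,85, 0,0,0,0,85]'
python3 - <<'E'
from h import *
import pickle
p=ctrl.camera_params('wrist');im=ctrl.grab_frame('wrist')[:,:,::-1]
cv2.imwrite('pics/w1.png',im);pickle.dump(p,open('w1.pkl','wb'))
print(todelta([.53,-.03,.33],87))
E
```

```text
time_s: 2.1
ee_pos: [0.5311, -0.0277, 0.331]
ee_rot: [-3.084, -0.598, 0.001]
contact_force: [0.2, -0.3, -0.2]
opening: 0.0849
grasp_force: 0.0
time_s: 2.6
ee_pos: [0.5305, -0.0289, 0.3309]
ee_rot: [-3.14, 0.082, 0.001]
contact_force: [-1.0, 0.3, 0.2]
opening: 0.085
grasp_force: 0.0
(array([-0.5,  1.1,  1. ]), np.float64(-0.0))
```

View pics/w1.png

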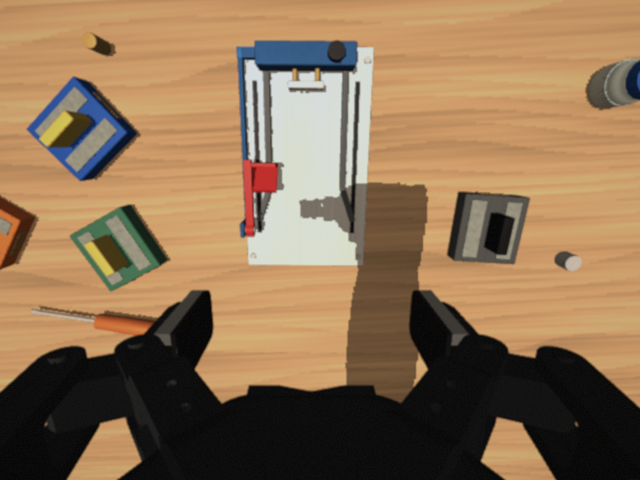

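Wrist view: dock plate corners at about (249,265), (361,265) and (373,47). The pad face is at about row 88, cols 288-325. The catch nose spans (250-277, 163-192). The green module is at (118,247) with its fin at (105,255).

```bash
python3 - <<'E'
from h import *
import pickle
p=pickle.load(open('w1.pkl','rb'));im=cv2.imread('pics/w1.png');H,S,V=cv2.split(cv2.cvtColor(im,cv2.COLOR_BGR2HSV))
g=im.astype(int)
def f(pts,z=.01):
    w=cast('wrist',pts,z,p)[:,:2]*1000
    vx,vy,x,y=cv2.fitLine(w.astype(np.float32),cv2.DIST_HUBER,0,.01,.01).ravel()
    return x,y,np.degrees(np.arctan2(vy,vx))
sat=S<75
R_=[(np.where(sat[r,340:400])[0].max()+340.5,r) for r in range(60,180)]
B_=[(c,np.where(sat[230:290,c])[0].max()+230.5) for c in range(256,340)]
L_=[(np.where(sat[r,235:300])[0].min()+234.5,r) for r in range(238,262)]
for n,q in(('right',R_),('bottom',B_),('left',L_)):print(n,np.round(f(q),2),q[0],q[-1])
xr,yr,ar=f(R_);xb,yb,ab=f(B_)
e=np.array([np.cos(np.radians(ar)),np.sin(np.radians(ar))]);e*=np.sign(e[0]);nrm=np.array([-e[1],e[0]])
cen=np.array([xr,yr])+85*nrm; org=cen+e*(np.dot([xb,yb]-cen,e)+150)
print('origin',org,'yaw',np.degrees(np.arctan2(e[1],e[0])))
xl,yl,_=f(L_);print('width',np.dot(np.array([xl,yl])-[xr,yr],nrm))
def dock(pts,z):
    w=cast('wrist',pts,z,p)[:,:2]*1000-org;return np.round(np.c_[w@e,w@nrm],1)
# grey profiles
gr=im.mean(2)
for r in(100,120,140):print(r,[int(v) for v in gr[r,240:380:1]])
print('col',[int(v) for v in gr[70:100,306]])
red=((H<8)|(H>172))&(S>150);c=rect(red);print('red',c.min(0),c.max(0))
print('pad z34', dock([(288,82),(325,82),(306,90)],.034),dock([(288,89),(325,89)],.016))
print('nose', dock([(250,163),(277,163),(277,192)],.06))
gm=(H>55)&(H<95)&(S>70)&(V>40);ye=(H>20)&(H<35)&(S>120)&(V>90)
roi=(60,195,175,300)
c=rect(ye,roi);print('fin',wrect('wrist',c,.064,p));c=rect(gm,roi);print('box',wrect('wrist',c,.028,p))
cv2.imwrite('pics/cw1.png',cv2.resize(im[30:280,225:385],None,fx=3,fy=2.4,interpolation=cv2.INTER_CUBIC)) 
np.save('dock.npy',np.r_[org,ar])
E
```

```text
right [ 621.54 -111.36   -3.38] (np.float64(373.5), 60) (np.float64(367.5), 179)
bottom [432.78 -13.18  86.  ] (256, np.float64(264.5)) (339, np.float64(265.5))
left [464.71  68.07  -2.83] (np.float64(246.5), 238) (np.float64(247.5), 261)
origin [582.4088   -23.901728] yaw -3.380504
width 169.86679
100 [106, 93, 90, 73, 52, 71, 121, 183, 212, 219, 220, 218, 190, 131, 76, 60, 65, 111, 186, 216, 219, 219, 213, 175, 127, 104, 101, 102, 100, 75, 69, 122, 189, 217, 219, 217, 219, 218, 218, 216, 216, 217, 217, 216, 217, 216, 215, 216, 218, 218, 218, 216, 215, 216, 216, 216, 218, 218, 216, 217, 217, 217, 216, 217, 217, 216, 216, 216, 217, 216, 217, 218, 218, 215, 216, 218, 218, 218, 219, 219, 217, 216, 217, 218, 218, 219, 218, 217, 216, 215, 216, 215, 216, 216, 217, 217, 217, 218, 217, 218, 209, 159, 110, 96, 96, 94, 91, 101, 151, 197, 215, 217, 218, 207, 150, 80, 49, 48, 98, 180, 213, 217, 217, 217, 216, 215, 216, 217, 215, 214, 203, 173, 154, 154, 157, 156, 156, 156, 156, 155]
120 [129, 103, 94, 92, 69, 50, 77, 125, 189, 216, 219, 220, 214, 173, 113, 70, 63, 103, 180, 214, 220, 219, 220, 
[... 942 characters left out ...]
216, 216, 216, 218, 218, 217, 217, 217, 219, 218, 218, 217, 217, 216, 214, 216, 217, 218, 218, 218, 218, 217, 216, 217, 208, 153, 102, 91, 92, 89, 87, 116, 184, 214, 216, 216, 215, 193, 132, 70, 48, 55, 110, 184, 215, 217, 217, 216, 216, 217, 217, 217, 216, 203, 166, 143, 142, 143, 144, 143, 143, 143, 143, 143, 142]
col [47, 90, 129, 186, 213, 217, 216, 217, 217, 215, 209, 211, 216, 216, 216, 218, 212, 170, 110, 78, 97, 113, 138, 187, 213, 217, 217, 216, 216, 217]
red [244 160] [276 235]
pad z34 [[ 93.7  21.1]
 [ 94.  -23.9]
 [ 84.8  -0.8]] [[ 88.8  22.3]
 [ 89.1 -24.7]]
nose [[ -1.6  66.6]
 [ -1.4  33.8]
 [-36.5  34.5]]
fin [475.3 249.3  48.6  14.9  24.9]
box [475.4 248.3  92.7  87.1  24.9]
```

```bash
python3 - <<'E'
from h import *
import pickle
p=pickle.load(open('w1.pkl','rb'))
d=np.load('dock.npy');a=np.radians(d[2]);e=np.array([np.cos(a),np.sin(a)]);n=np.array([-e[1],e[0]])
for z in(.01,.02):
  for r,l,rr in((100,271.2,340.8),(120,271.2,340.3),(140,271.3,339.8)):
    w=cast('wrist',[(l,r),(rr,r)],z,p)[:,:2]*1000-d[:2];print(z,r,np.round(np.c_[w@e,w@n],1).tolist())
print(todelta([.4745,.2485,.16],115.3))
E
```

```text
0.01 100 [[76.5, 44.7], [77.0, -45.7]]
0.01 120 [[51.9, 45.3], [52.5, -45.7]]
0.01 140 [[26.7, 45.8], [27.3, -45.8]]
0.02 100 [[75.1, 43.6], [75.7, -44.8]]
0.02 120 [[51.1, 44.2], [51.7, -44.9]]
0.02 140 [[26.4, 44.6], [27.0, -45.0]]
(array([ -70.4, -274.1,  171.1]), np.float64(-28.3))
```

```bash
python3 -m inch '[-0.235,-0.914,0.57,0,85, -0.235,-0.914,0.57,0,85, -0.235,-0.914,0.57,0,85, -0.235,-0.914,0.57,0,85, -0.235,-0.914,0.57,0,85, -0.235,-0.914,0.57,0,85, -0.235,-0.914,0.57,0,85, -0.235,-0.914,0.57,0,85, -0.235,-0.914,0.57,0,85, -0.235,-0.914,0.57,0,85, -0.235,-0.914,0.57,0,85, -0.235,-0.914,0.57,0,85, 0,0,0,-0.236,85, 0,0,0,-0.236,85, 0,0,0,-0.236,85, 0,0,0,-0.236,85, 0,0,0,0,85, 0,0,0,0,85]'
python3 - <<'E'
from h import *
p=ctrl.camera_params('wrist');im=np.ascontiguousarray(ctrl.grab_frame('wrist')[:,:,::-1])
cv2.imwrite('pics/w2.png',im)
H,S,V=cv2.split(cv2.cvtColor(im,cv2.COLOR_BGR2HSV))
gm=(H>55)&(H<95)&(S>70)&(V>40);ye=(H>20)&(H<35)&(S>120)&(V>90)
c=rect(ye);print('fin',wrect('wrist',c,.064,p),c.min(0),c.max(0));c=rect(gm);print('box',wrect('wrist',c,.028,p),c.min(0),c.max(0))
print(todelta([.4745,.2485,.032],115.3))
E
```

```text
time_s: 4.45
ee_pos: [0.4569, 0.1074, 0.1757]
ee_rot: [-2.868, -0.951, -0.03]
contact_force: [-0.5, 0.4, -0.0]
opening: 0.085
grasp_force: 0.0
fin [474.5 249.6  49.4  13.9  24.8] [181  80] [205 148]
box [474.6 249.2  93.6  86.7  24.9] [160  55] [269 184]
(array([ 89.8, -86.3, 159.2]), np.float64(11.29))
```

View pics/w2.png

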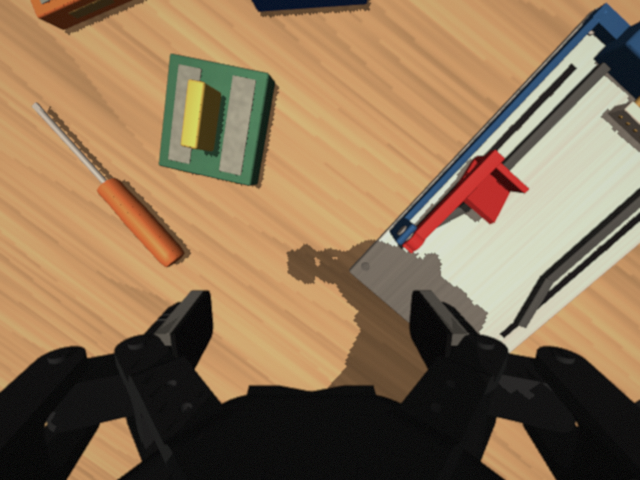

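Wrist view: the green module is at (215,120) with its fin at (194,115), still ahead-left of the gripper, so the move fell short. I'll check the joints.

```bash
python3 - <<'E'
from h import *
s=ctrl.sense();print(s['joint_pos'],s['dq'],s['ee_pos'],s['contact_force']);print(R.from_rotvec(s['ee_rot']).as_matrix().round(3))
print(todelta([.4745,.249,.15],115))
E
```

```text
[ 0.14780088  0.19835381 -0.37852197  0.99486914  0.12191239  2.64863198] [-7.87973068e-04  6.15280629e-05 -2.11853185e-04  2.05407949e-03
  5.51532469e-04 -7.81041375e-03] [0.45696263 0.10742916 0.17569314] [0.02782704 0.55865997 0.27524593]
[[ 0.802  0.597 -0.019]
 [ 0.594 -0.795  0.12 ]
 [ 0.057 -0.108 -0.993]]
(array([ 96.8, -99.3,  42.2]), np.float64(11.6))
```

```bash
python3 -m inch '[0,0,0,-0.28,85, 0,0,0,-0.28,85, 0,0,0,-0.28,85, 0,0,0,0,85]'
python3 - <<'E'
from h import *
s=ctrl.sense();print(s['joint_pos'].round(3) if hasattr(s['joint_pos'],'round') else s['joint_pos']);print(R.from_rotvec(s['ee_rot']).as_matrix().round(3))
E
```

```text
time_s: 4.9
ee_pos: [0.457, 0.1074, 0.1757]
ee_rot: [-2.596, -1.558, -0.069]
contact_force: [-1.0, 0.4, 0.4]
opening: 0.0852
grasp_force: 0.0
[ 0.148  0.198 -0.378  0.995  0.122  2.208]
[[ 0.471  0.882 -0.019]
 [ 0.877 -0.466  0.12 ]
 [ 0.097 -0.073 -0.993]]
```

```bash
python3 -m inch '[0,0,0,-0.28,85,0,0,0,-0.28,85,0,0,0,-0.28,85,0,0,0,-0.28,85,0,0,0,-0.28,85,0,0,0,-0.28,85,0,0,0,-0.28,85,0,0,0,-0.28,85,0,0,0,-0.28,85,0,0,0,-0.28,85,0,0,0,-0.28,85,0,0,0,-0.28,85,0,0,0,-0.28,85,0,0,0,-0.28,85,0,0,0,-0.28,85,0,0,0,-0.28,85,0,0,0,-0.28,85,0,0,0,-0.28,85]' >/dev/null
python3 -m inch '[0,0,0,-0.28,85,0,0,0,-0.28,85,0,0,0,-0.28,85,0,0,0,-0.28,85,0,0,0,-0.28,85,0,0,0,-0.28,85,0,0,0,-0.28,85,0,0,0,-0.28,85,0,0,0,-0.28,85,0,0,0,-0.28,85,0,0,0,-0.28,85,0,0,0,-0.28,85,0,0,0,-0.28,85,0,0,0,-0.28,85,0,0,0,-0.28,85,0,0,0,-0.28,85,0,0,0,-0.28,85,0,0,0,-0.28,85]'
python3 - <<'E'
from h import *
s=ctrl.sense();print(np.round(s['joint_pos'],3));M=R.from_rotvec(s['ee_rot']).as_matrix();print(M.round(3));print('world -y 20mm, up 5 in tool',M.T@[0,-20,5])
E
```

```text
time_s: 8.5
ee_pos: [0.457, 0.1075, 0.1757]
ee_rot: [-3.018, -0.119, 0.021]
contact_force: [-0.9, -0.3, 0.7]
opening: 0.0851
grasp_force: 0.0
[ 0.148  0.198 -0.378  0.995  0.122 -3.073]
[[ 0.997  0.078 -0.019]
 [ 0.079 -0.99   0.12 ]
 [-0.009 -0.121 -0.993]]
world -y 20mm, up 5 in tool [-1.63291053 19.18518567 -7.36629174]
```

```bash
python3 -m inch '[-0.06,0.77,-0.15,0,85, -0.06,0.77,-0.15,0,85, -0.06,0.77,-0.15,0,85, -0.06,0.77,-0.15,0,85, -0.06,0.77,-0.15,0,85, 0,0,0,0,85]'
python3 - <<'E'
from h import *
s=ctrl.sense();print(np.round(s['joint_pos'],3));M=R.from_rotvec(s['ee_rot']).as_matrix();print(M.round(3))
E
```

```text
time_s: 9.1
ee_pos: [0.4545, 0.044, 0.1837]
ee_rot: [-3.05, -0.046, 0.016]
contact_force: [-0.2, 0.1, 0.3]
opening: 0.0849
grasp_force: 0.0
[ 0.033  0.178 -0.38   1.022  0.091 -3.14 ]
[[ 0.999  0.03  -0.012]
 [ 0.031 -0.995  0.091]
 [-0.009 -0.091 -0.996]]
```

```bash
python3 -m inch '[-0.02,0.77,-0.1,0,85, -0.02,0.77,-0.1,0,85, -0.02,0.77,-0.1,0,85, -0.02,0.77,-0.1,0,85, -0.02,0.77,-0.1,0,85, 0,0,0,0,85]'
python3 - <<'E'
from h import *
s=ctrl.sense();print(np.round(s['joint_pos'],3));M=R.from_rotvec(s['ee_rot']).as_matrix();print(M.round(4))
E
```

```text
time_s: 9.7
ee_pos: [0.4531, -0.0012, 0.1889]
ee_rot: [-3.095, 0.056, 0.014]
contact_force: [-0.5, -0.6, -0.7]
opening: 0.0852
grasp_force: 0.0
[-0.035  0.169 -0.374  1.038  0.046 -3.141]
[[ 0.9993 -0.0366 -0.0079]
 [-0.0362 -0.9983  0.0463]
 [-0.0096 -0.046  -0.9989]]
```

```bash
python3 -m inch '[0.04,0.77,-0.05,0,85, 0.04,0.77,-0.05,0,85, 0.04,0.77,-0.05,0,85, 0.04,0.77,-0.05,0,85, 0.04,0.77,-0.05,0,85, 0,0,0,0,85]'
python3 - <<'E'
from h import *
s=ctrl.sense();print(np.round(s['joint_pos'],3));M=R.from_rotvec(s['ee_rot']).as_matrix();print(M.round(4))
E
```

```text
time_s: 10.3
ee_pos: [0.4562, -0.0463, 0.1923]
ee_rot: [-3.136, 0.162, 0.015]
contact_force: [0.8, 0.5, -0.0]
opening: 0.085
grasp_force: 0.0
[-1.020e-01  1.760e-01 -3.550e-01  1.050e+00  1.000e-03 -3.141e+00]
[[ 0.9946 -0.1029 -0.0096]
 [-0.1028 -0.9947  0.0024]
 [-0.0098 -0.0014 -1.    ]]
```

```bash
python3 -m inch '[0,0,0,0.276,85,0,0,0,0.276,85,0,0,0,0.276,85,0,0,0,0.276,85,0,0,0,0.276,85,0,0,0,0.276,85,0,0,0,0.276,85,0,0,0,0.276,85,0,0,0,0.276,85,0,0,0,0.276,85,0,0,0,0.276,85,0,0,0,0.276,85,0,0,0,0.276,85,0,0,0,0.276,85,0,0,0,0.276,85,0,0,0,0.276,85,0,0,0,0.276,85,0,0,0,0.276,85,0,0,0,0,85]'
python3 - <<'E'
from h import *
s=ctrl.sense();print(np.round(s['joint_pos'],3));M=R.from_rotvec(s['ee_rot']).as_matrix();print(M.round(4))
print(todelta([.4745,.249,.13],115))
E
```

```text
time_s: 12.2
ee_pos: [0.4559, -0.0452, 0.1921]
ee_rot: [0.682, -3.057, -0.008]
contact_force: [-0.3, -1.1, -0.0]
opening: 0.0852
grasp_force: 0.0
[-0.1    0.176 -0.355  1.05   0.002 -0.54 ]
[[-0.905  -0.4253 -0.0101]
 [-0.4253  0.905   0.0032]
 [ 0.0078  0.0071 -0.9999]]
(array([-142.5,  257.9,   62.8]), np.float64(0.17))
```

```bash
python3 -m inch '[-0.475,0.86,0.21,0,85, -0.475,0.86,0.21,0,85, -0.475,0.86,0.21,0,85, -0.475,0.86,0.21,0,85, -0.475,0.86,0.21,0,85, -0.475,0.86,0.21,0,85, -0.475,0.86,0.21,0,85, -0.475,0.86,0.21,0,85, -0.475,0.86,0.21,0,85, -0.475,0.86,0.21,0,85, -0.475,0.86,0.21,0,85, -0.475,0.86,0.21,0,85, 0,0,0,0,85]'
python3 - <<'E'
from h import *
p=ctrl.camera_params('wrist');im=np.ascontiguousarray(ctrl.grab_frame('wrist')[:,:,::-1]);cv2.imwrite('pics/w3.png',im)
H,S,V=cv2.split(cv2.cvtColor(im,cv2.COLOR_BGR2HSV));ye=(H>20)&(H<35)&(S>120)&(V>90)
c=rect(ye);print('fin',wrect('wrist',c,.064,p),c.min(0),c.max(0))
s=ctrl.sense();print(np.round(s['joint_pos'],3))
print(todelta([.4745,.249,.032],115))
E
```

```text
time_s: 13.5
ee_pos: [0.4748, 0.2515, 0.1291]
ee_rot: [0.692, -3.055, -0.01]
contact_force: [-0.6, 0.3, 0.8]
opening: 0.0848
grasp_force: 0.0
fin [473.2 250.6  49.3  13.4  25. ] [299 216] [319 288]
[ 0.481  0.348 -0.288  0.942  0.007  0.037]
(array([-0.4, -1.6, 97.3]), np.float64(0.43))
```

View pics/w3.png

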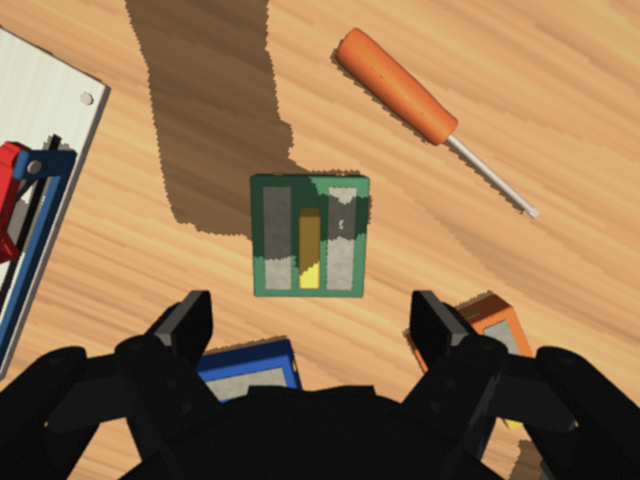

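Wrist view: the fin is at (309,252), vertical and centred between the open fingers. The blue and orange modules are clear of the finger path. Descending and gripping.

```bash
python3 -m inch '[0,-0.03,0.8,0,85, 0,0,0.9,0,85, 0,0,0.8,0,85, 0,0,0.7,0,85, 0,0,0.4,0,85, 0,0,0.29,0,85, 0,0,0,0,85]'; python3 -m inch '[0,0,0,0,8,0,0,0,0,8,0,0,0,0,8,0,0,0,0,8,0,0,0,0,8,0,0,0,0,8,0,0,0,0,8]'
```

```text
time_s: 14.25
ee_pos: [0.4737, 0.2479, 0.0321]
ee_rot: [0.682, -3.056, -0.007]
contact_force: [-0.8, -0.3, 0.8]
opening: 0.0849
grasp_force: 0.0
time_s: 14.95
ee_pos: [0.4741, 0.2489, 0.033]
ee_rot: [0.682, -3.058, -0.009]
contact_force: [-1.4, 0.8, 5.6]
opening: 0.0129
grasp_force: 60.3
```

```bash
python3 -m inch '[0,0,-0.3,0,8,0,0,-0.7,0,8,0,0,-0.8,0,8,0,0,-0.8,0,8,0,0,-0.6,0,8,0,0,0,0,8]'
python3 - <<'E'
from h import *
s=ctrl.sense();print(np.round(s['joint_pos'],3),s['opening'],s['grasp_force'],s['contact_force'])
print(todelta([.477,-.0183,.113],86.5))
E
```

```text
time_s: 15.55
ee_pos: [0.4761, 0.2487, 0.1143]
ee_rot: [0.682, -3.061, -0.009]
contact_force: [0.6, 0.4, -3.0]
opening: 0.0132
grasp_force: 59.2
[ 0.477  0.36  -0.314  0.901  0.007  0.039] 0.013223272319399024 59.23686146736145 [ 0.63298659  0.37060901 -2.9938322 ]
(array([ 1.126e+02, -2.421e+02,  2.000e-01]), np.float64(28.64))
```

```bash
python3 -m inch '[0.2,-0.4,0,0,8, 0.346,-0.745,0,0,8, 0.346,-0.745,0,0,8, 0.346,-0.745,0,0,8, 0.346,-0.745,0,0,8, 0.346,-0.745,0,0,8, 0.346,-0.745,0,0,8, 0.346,-0.745,0,0,8, 0.346,-0.745,0,0,8, 0.346,-0.745,0,0,8, 0.346,-0.745,0,0,8, 0.346,-0.745,0,0,8, 0.346,-0.745,0,0,8, 0.15,-0.34,0,0,8, 0,0,0,0.239,8, 0,0,0,0.239,8, 0,0,0,0.239,8, 0,0,0,0.239,8, 0,0,0,0,8, 0,0,0,0,8]'
python3 - <<'E'
from h import *
import pickle
p=ctrl.camera_params('wrist');im=np.ascontiguousarray(ctrl.grab_frame('wrist')[:,:,::-1]);cv2.imwrite('pics/w4.png',im);pickle.dump(p,open('w4.pkl','wb'))
im=np.ascontiguousarray(ctrl.grab_frame('scene')[:,:,::-1]);cv2.imwrite('pics/s4.png',im)
s=ctrl.sense();print(np.round(s['joint_pos'],3),s['opening'],s['grasp_force'],s['contact_force'])
print(todelta([.477,-.0183,.113],86.5))
E
```

```text
time_s: 17.55
ee_pos: [0.475, -0.0185, 0.1111]
ee_rot: [-0.092, -3.129, -0.004]
contact_force: [0.2, 0.6, -3.5]
opening: 0.0133
grasp_force: 59.1
[-0.041  0.272 -0.457  0.853  0.003  0.019] 0.013167968693313083 59.135345220565796 [-0.14637238 -0.19748794 -2.72489676]
(array([-1.6,  0.3, -1.6]), np.float64(0.07))
```

View pics/w4.png

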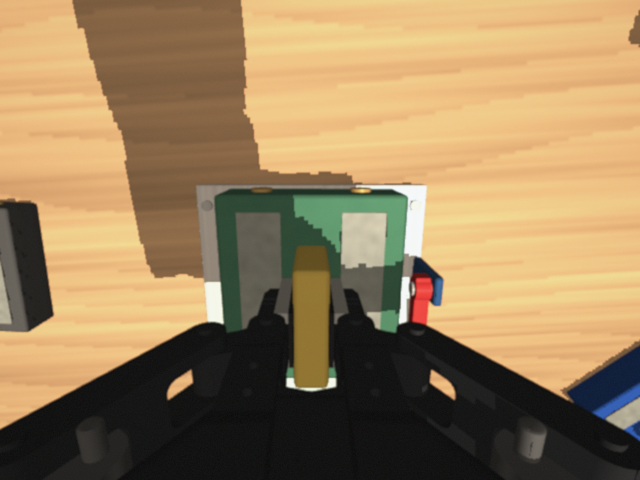

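Wrist view: the module is held square over the mouth. The plate's mouth edge is at row 185, cols 197-427. The module's rear top edge is at row 192, cols 216-407. The catch arm is at (421,300).

```bash
python3 - <<'E'
from h import *
import pickle
p=pickle.load(open('w4.pkl','rb'));im=cv2.imread('pics/w4.png');H,S,V=cv2.split(cv2.cvtColor(im,cv2.COLOR_BGR2HSV))
s=ctrl.sense();print(s['ee_pos'])
sat=(S<40)&(V>90)
for r in (187,189,191,195,200):print(r,np.where(sat[r])[0].min() if sat[r].any() else None,np.where(sat[r])[0].max() if sat[r].any() else None)
tops=[(c,np.where(sat[150:215,c])[0].min()+149.5) for c in range(200,426,25) if sat[150:215,c].any()];print(tops)
tp=np.array([t for t in tops if 215>t[1]>178])
w=cast('wrist',tp,.01,p)[:,:2];v=np.polyfit(w[:,1],w[:,0],1);print('mouth edge: yaw',-np.degrees(np.arctan(v[0])),v)
print(cast('wrist',[(197,186),(427,186)],.01,p).mean(0)*1000, 'width',np.linalg.norm(np.diff(cast('wrist',[(197,186),(427,186)],.01,p),axis=0)))
g=(H>55)&(H<95)&(S>70)&(V>30)
for r in (195,200,210,220):
  x=np.where(g[r])[0];q=cast('wrist',[(x.min()-.5,r),(x.max()+.5,r)],s['ee_pos'][2]-.033+.028,p);print(r,x.min(),x.max(),q.mean(0)*1000,np.linalg.norm(q[1]-q[0]))
print('prev est of (-150,0):',[581.8-150*np.cos(np.radians(3.5)),-24.7+150*np.sin(np.radians(3.5))])
E
```

```text
[ 0.47535834 -0.01852444  0.11139357]
187 356 426
189 227 425
191 223 425
195 215 425
200 214 424
[(250, np.float64(212.5)), (275, np.float64(187.5)), (300, np.float64(187.5)), (325, np.float64(187.5)), (350, np.float64(212.5)), (375, np.float64(184.5)), (400, np.float64(184.5)), (425, np.float64(185.5))]
mouth edge: yaw 1.813516023873909 [-0.0316624   0.43902101]
[432.83637345 -14.58504466  10.        ] width 0.16773876829330273
195 219 402 [427.57709947 -15.65578084 106.39356891] 0.08170207658485239
200 216 406 [429.81152298 -15.56274193 106.39356891] 0.08513518647199579
210 216 405 [434.29130822 -16.05329528 106.39356891] 0.0853407222404391
220 217 405 [438.86774139 -16.09962451 106.39356891] 0.08555116852899507
prev est of (-150,0): [np.float64(432.0797802367199), np.float64(-15.542719069771469)]
```

```bash
python3 -m inch '[0,0.02,0.5,0,8, 0,0,0.7,0,8, 0,0,0.6,0,8, 0,0,0.4,0,8, 0,0,0.2,0,8, 0,0,0.12,0,8, 0,0,0.06,0,8, 0,0,0,0,8]'; python3 -m inch '[0,0,0.02,0,8, 0,0,0.02,0,8, 0,0,0,0,8]'; python3 -m inch '[0,0,0.02,0,8, 0,0,0.02,0,8,0,0,0,0,8]'
```

```text
time_s: 18.45
ee_pos: [0.4756, -0.0179, 0.0475]
ee_rot: [-0.096, -3.131, -0.004]
contact_force: [0.7, -0.4, -3.7]
opening: 0.0134
grasp_force: 59.2
time_s: 18.75
ee_pos: [0.4753, -0.0179, 0.0465]
ee_rot: [-0.097, -3.131, -0.004]
contact_force: [0.1, 0.2, -3.4]
opening: 0.0135
grasp_force: 59.2
time_s: 19.05
ee_pos: [0.4751, -0.0178, 0.0452]
ee_rot: [-0.096, -3.13, -0.004]
contact_force: [-0.2, 0.2, -2.7]
opening: 0.0132
grasp_force: 59.2
```

```bash
for i in 1; do :; done; python3 -m inch '[0,0,0.02,0,8, 0,0,0.02,0,8,0,0,0,0,8]'; python3 -m inch '[0,0,0.02,0,8, 0,0,0.02,0,8,0,0,0,0,8]';
```

```text
time_s: 19.35
ee_pos: [0.475, -0.0179, 0.0441]
ee_rot: [-0.097, -3.13, -0.004]
contact_force: [-0.3, -0.6, -3.9]
opening: 0.0131
grasp_force: 59.2
time_s: 19.65
ee_pos: [0.475, -0.0178, 0.0432]
ee_rot: [-0.096, -3.13, -0.004]
contact_force: [0.2, 0.1, -3.8]
opening: 0.0132
grasp_force: 59.2
```

```bash
python3 -m inch '[0,0,0.02,0,8,0,0,0,0,8]'; python3 -m inch '[0,0,0.02,0,8,0,0,0,0,8]';python3 -m inch '[0,0,0.02,0,8,0,0,0,0,8]'
```

```text
time_s: 19.85
ee_pos: [0.4751, -0.0178, 0.043]
ee_rot: [-0.096, -3.13, -0.004]
contact_force: [-1.6, 0.8, -0.6]
opening: 0.0133
grasp_force: 59.6
time_s: 20.05
ee_pos: [0.475, -0.0178, 0.0429]
ee_rot: [-0.096, -3.13, -0.004]
contact_force: [-3.5, 1.1, 4.9]
opening: 0.0129
grasp_force: 60.5
time_s: 20.25
ee_pos: [0.475, -0.0178, 0.0428]
ee_rot: [-0.096, -3.13, -0.004]
contact_force: [-4.1, 1.8, 8.8]
opening: 0.0132
grasp_force: 61.2
```

```bash
python3 -m inch '[0,0,-0.03,0,8,0,0,0,0,8]'; python3 - <<'E'
from h import *
s=ctrl.sense();M=R.from_rotvec(s['ee_rot']).as_matrix();print(M.round(4));print(np.degrees(np.arctan2(-M[1,0],-M[0,0])))
a=np.radians(-3.5);print('10mm along dock x in tool mm:',M.T@[10*np.cos(a),10*np.sin(a),0])
d=np.array([581.8,-24.7]);w=np.array(s['ee_pos'][:2])*1000-d;print('dock xy',w@[np.cos(a),np.sin(a)],w@[-np.sin(a),np.cos(a)])
E
```

```text
time_s: 20.45
ee_pos: [0.4751, -0.0178, 0.0429]
ee_rot: [-0.096, -3.13, -0.004]
contact_force: [-3.3, 1.2, 4.4]
opening: 0.0134
grasp_force: 60.4
[[-0.9981  0.0616 -0.0097]
 [ 0.0616  0.9981  0.003 ]
 [ 0.0098  0.0024 -0.9999]]
-3.529189056754971
10mm along dock x in tool mm: [-9.99951486e+00  5.33146233e-03 -9.83567241e-02]
dock xy -106.90628212828749 0.3636635157175197
```

```bash
python3 -m inch '[-0.1,0,-0.004,0,8,-0.2,0,-0.002,0,8,-0.2,0,-0.002,0,8,-0.2,0,-0.002,0,8,-0.1,0,-0.001,0,8,0,0,0,0,8]'; python3 -m inch '[-0.1,0,-0.001,0,8,-0.2,0,-0.002,0,8,-0.2,0,-0.002,0,8,0,0,0,0,8]'
```

```text
time_s: 21.05
ee_pos: [0.4761, -0.0179, 0.0439]
ee_rot: [-0.095, -3.098, -0.006]
contact_force: [-41.0, 2.6, 59.0]
opening: 0.0131
grasp_force: 68.4
time_s: 21.45
ee_pos: [0.5096, -0.02, 0.0429]
ee_rot: [-0.097, -3.134, -0.004]
contact_force: [0.9, 0.3, 2.1]
opening: 0.0135
grasp_force: 60.2
```

```bash
python3 - <<'E'
from h import *
im=ctrl.grab_frame('scene')[:,:,::-1];cv2.imwrite('pics/s5.png',im)
w=ctrl.grab_frame('wrist')[:,:,::-1]
a=cv2.resize(im[190:330,210:370],(640,560),interpolation=cv2.INTER_CUBIC);cv2.imwrite('pics/s5c.png',a);cv2.imwrite('pics/w5.png',w)
s=ctrl.sense();M=R.from_rotvec(s['ee_rot']).as_matrix();a=np.radians(-3.5)
d=np.array([581.8,-24.7]);w=np.array(s['ee_pos'][:2])*1000-d;print('dock xy',w@[np.cos(a),np.sin(a)],w@[-np.sin(a),np.cos(a)],s['ee_pos'],s['contact_force'],s['ft_torque'])
E
```

```text
dock xy -72.36597308647816 0.32982529396363275 [ 0.50958914 -0.01995295  0.04285937] [2.04415574 1.08964791 1.92580692] [-0.06268485 -0.07801281 -0.02740518]
```

View pics/s5c.png

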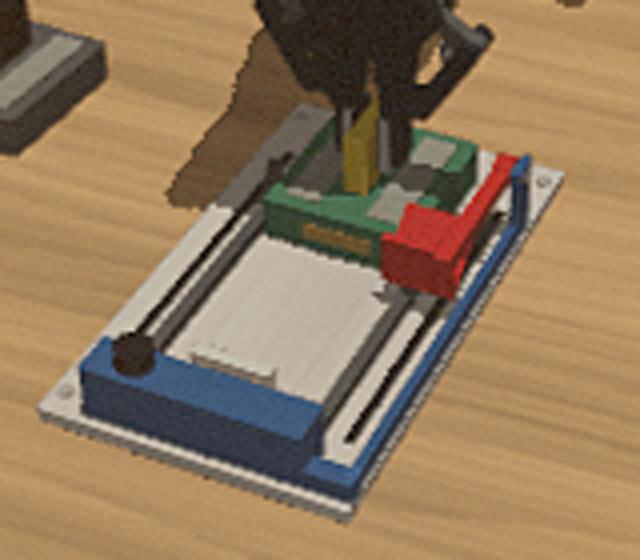

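Scene crop: the module lies square in the channel with its leading +y edge under the red nose, and the fingers are clear of the catch. Continuing slowly with force checks.

```bash
python3 -m inch '[-0.12,0,-0.001,0,8,-0.12,0,-0.001,0,8,-0.12,0,-0.001,0,8,0,0,0,0,8]'; python3 -m inch '[-0.12,0,-0.001,0,8,-0.12,0,-0.001,0,8,-0.12,0,-0.001,0,8]'
```

```text
time_s: 21.95
ee_pos: [0.5098, -0.02, 0.043]
ee_rot: [-0.096, -3.118, -0.005]
contact_force: [-16.8, 1.5, 23.5]
opening: 0.0131
grasp_force: 63.3
time_s: 22.25
ee_pos: [0.5109, -0.0201, 0.0434]
ee_rot: [-0.096, -3.105, -0.005]
contact_force: [-31.3, 3.4, 42.5]
opening: 0.0129
grasp_force: 66.4
```

```bash
python3 -m inch '[0.1,0,-0.02,0,8,0.1,0,-0.02,0,8,0,0,0,0,8]'; python3 -m inch '[0,0,-0.02,0,8,0,0,0,0,8]'
```

```text
time_s: 22.55
ee_pos: [0.5191, -0.0206, 0.0428]
ee_rot: [-0.096, -3.127, -0.004]
contact_force: [-4.2, 0.6, 2.3]
opening: 0.0131
grasp_force: 60.1
time_s: 22.75
ee_pos: [0.5208, -0.0207, 0.0434]
ee_rot: [-0.097, -3.13, -0.004]
contact_force: [-1.1, -0.1, -3.1]
opening: 0.0132
grasp_force: 59.2
```

```bash
python3 -m inch '[-0.12,0,-0.001,0,8,-0.12,0,-0.001,0,8,-0.12,0,-0.001,0,8,0,0,0,0,8]'; python3 -m inch '[-0.12,0,-0.001,0,8,-0.12,0,-0.001,0,8,-0.12,0,-0.001,0,8,-0.12,0,-0.001,0,8,0,0,0,0,8]'
```

```text
time_s: 23.15
ee_pos: [0.5309, -0.0213, 0.0442]
ee_rot: [-0.097, -3.132, -0.004]
contact_force: [0.9, 1.1, -3.6]
opening: 0.0133
grasp_force: 59.3
time_s: 23.65
ee_pos: [0.5425, -0.022, 0.0442]
ee_rot: [-0.097, -3.131, -0.004]
contact_force: [0.3, -0.7, -3.2]
opening: 0.0128
grasp_force: 59.3
```

```bash
python3 -m inch '[-0.12,0,0.01,0,8,-0.16,0,0.009,0,8,-0.16,0,-0.001,0,8,-0.16,0,-0.001,0,8,-0.16,0,-0.001,0,8,0,0,0,0,8]'; python3 -m inch '[-0.12,0,-0.001,0,8,-0.16,0,-0.001,0,8,-0.16,0,-0.001,0,8,-0.16,0,-0.001,0,8,-0.16,0,-0.001,0,8,0,0,0,0,8]'
```

```text
time_s: 24.25
ee_pos: [0.5616, -0.0232, 0.0436]
ee_rot: [-0.097, -3.131, -0.004]
contact_force: [-0.3, -0.7, -4.5]
opening: 0.013
grasp_force: 59.3
time_s: 24.85
ee_pos: [0.5805, -0.0244, 0.0435]
ee_rot: [-0.097, -3.131, -0.004]
contact_force: [0.7, 0.4, -3.7]
opening: 0.013
grasp_force: 59.3
```

```bash
python3 -m inch '[-0.12,0,-0.001,0,8,-0.16,0,-0.001,0,8,-0.16,0,-0.001,0,8,-0.16,0,-0.001,0,8,-0.12,0,-0.001,0,8,-0.12,0,-0.001,0,8,-0.12,0,-0.001,0,8,0,0,0,0,8]'; python3 -m inch '[-0.06,0,-0.0005,0,8,-0.06,0,-0.0005,0,8,0,0,0,0,8]'; python3 -m inch '[-0.06,0,-0.0005,0,8,-0.06,0,-0.0005,0,8,0,0,0,0,8]'
```

```text
time_s: 25.65
ee_pos: [0.6041, -0.0259, 0.0434]
ee_rot: [-0.097, -3.131, -0.004]
contact_force: [0.5, -0.3, -3.5]
opening: 0.0132
grasp_force: 59.3
time_s: 25.95
ee_pos: [0.6065, -0.026, 0.0433]
ee_rot: [-0.097, -3.13, -0.004]
contact_force: [0.3, 0.6, -3.6]
opening: 0.0131
grasp_force: 59.3
time_s: 26.25
ee_pos: [0.6097, -0.0262, 0.0434]
ee_rot: [-0.097, -3.13, -0.004]
contact_force: [-0.3, 0.4, -4.1]
opening: 0.0132
grasp_force: 59.3
```

```bash
python3 -m inch '[-0.06,0,-0.0005,0,8,-0.06,0,-0.0005,0,8,0,0,0,0,8]'|head -5; python3 -m inch '[-0.04,0,-0.0005,0,8,-0.04,0,-0.0005,0,8,0,0,0,0,8]'|head -5; python3 -m inch '[-0.04,0,-0.0005,0,8,-0.04,0,-0.0005,0,8,0,0,0,0,8]'|head -5
```

```text
time_s: 26.55
ee_pos: [0.6128, -0.0264, 0.0434]
ee_rot: [-0.097, -3.131, -0.004]
contact_force: [0.3, -0.3, -3.8]
opening: 0.0132
time_s: 26.85
ee_pos: [0.6146, -0.0265, 0.0433]
ee_rot: [-0.097, -3.13, -0.004]
contact_force: [-0.7, 0.4, -4.3]
opening: 0.0132
time_s: 27.15
ee_pos: [0.6166, -0.0266, 0.0433]
ee_rot: [-0.097, -3.13, -0.004]
contact_force: [-0.5, -0.3, -3.8]
opening: 0.0131
```

```bash
python3 -m inch '[-0.04,0,-0.0005,0,8,-0.04,0,-0.0005,0,8,0,0,0,0,8]'|head -4; python3 -m inch '[-0.04,0,-0.0005,0,8,-0.04,0,-0.0005,0,8,0,0,0,0,8]'|head -4; python3 -m inch '[-0.04,0,-0.0005,0,8,0,0,0,0,8]'|head -4
```

```text
time_s: 27.45
ee_pos: [0.6186, -0.0268, 0.0434]
ee_rot: [-0.097, -3.13, -0.004]
contact_force: [-0.6, -0.3, -4.2]
time_s: 27.75
ee_pos: [0.6206, -0.0269, 0.0433]
ee_rot: [-0.097, -3.13, -0.004]
contact_force: [-0.3, -0.0, -3.7]
time_s: 27.95
ee_pos: [0.6213, -0.0269, 0.0433]
ee_rot: [-0.097, -3.13, -0.004]
contact_force: [-0.3, 0.3, -2.4]
```

```bash
python3 -m inch '[-0.04,0,-0.0005,0,8,0,0,0,0,8]'|head -4; python3 -m inch '[-0.04,0,-0.0005,0,8,0,0,0,0,8]'|head -4; python3 -m inch '[-0.04,0,-0.0005,0,8,0,0,0,0,8]'|head -4
```

```text
time_s: 28.15
ee_pos: [0.6215, -0.027, 0.0432]
ee_rot: [-0.096, -3.128, -0.004]
contact_force: [-1.8, 0.2, -2.9]
time_s: 28.35
ee_pos: [0.6225, -0.027, 0.0431]
ee_rot: [-0.096, -3.128, -0.004]
contact_force: [-3.8, 0.3, -1.6]
time_s: 28.55
ee_pos: [0.6235, -0.027, 0.0431]
ee_rot: [-0.096, -3.128, -0.004]
contact_force: [-3.6, -0.4, -2.4]
```

```bash
python3 -m inch '[-0.04,0,-0.0005,0,8,-0.04,0,-0.0005,0,8,0,0,0,0,8]'|head -4; python3 -m inch '[-0.04,0,-0.0005,0,8,-0.04,0,-0.0005,0,8,0,0,0,0,8]'|head -4; python3 -m inch '[-0.04,0,-0.0005,0,8,0,0,0,0,8]'|head -4
```

```text
time_s: 28.85
ee_pos: [0.625, -0.0271, 0.0431]
ee_rot: [-0.096, -3.127, -0.004]
contact_force: [-5.8, -0.8, -1.4]
time_s: 29.15
ee_pos: [0.6262, -0.0272, 0.0431]
ee_rot: [-0.096, -3.126, -0.004]
contact_force: [-6.9, -0.4, 0.0]
time_s: 29.35
ee_pos: [0.6268, -0.0272, 0.043]
ee_rot: [-0.096, -3.125, -0.004]
contact_force: [-9.1, 0.4, 1.0]
```

```bash
python3 -m inch '[-0.04,0,-0.01,0,8,0,0,0,0,8]'|head -4; python3 -m inch '[-0.04,0,-0.005,0,8,0,0,0,0,8]'|head -4; python3 -m inch '[-0.04,0,-0.005,0,8,0,0,0,0,8]'|head -4
python3 - <<'E'
from h import *
im=ctrl.grab_frame('scene')[:,:,::-1];cv2.imwrite('pics/s6c.png',cv2.resize(im[190:330,210:370],(640,560),interpolation=cv2.INTER_CUBIC))
E
```

```text
time_s: 29.55
ee_pos: [0.6272, -0.0273, 0.0431]
ee_rot: [-0.096, -3.124, -0.004]
contact_force: [-8.5, 0.3, 1.5]
time_s: 29.75
ee_pos: [0.6278, -0.0273, 0.0431]
ee_rot: [-0.096, -3.124, -0.004]
contact_force: [-9.5, 0.4, 0.5]
time_s: 29.95
ee_pos: [0.6284, -0.0273, 0.0431]
ee_rot: [-0.096, -3.123, -0.004]
contact_force: [-10.2, 1.8, 2.0]
```

View pics/s6c.png

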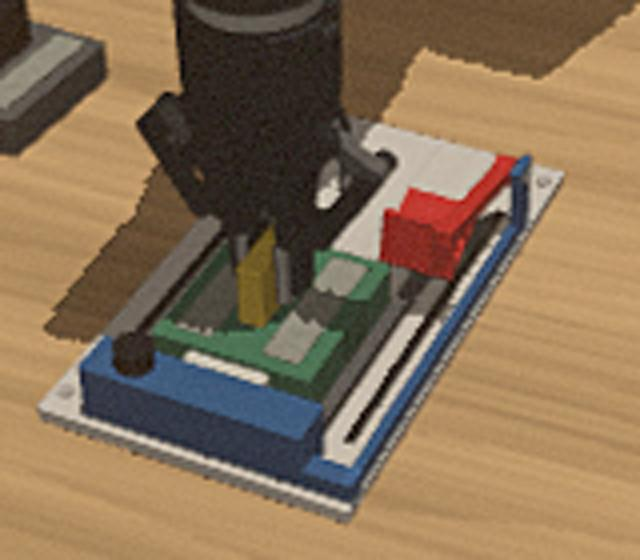

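Scene crop: the module meets the block and the module is nearly past the nose. The catch still looks raised (nose bottom at crop row 277 versus 297 earlier). I'll measure it with the red mask.

```bash
cat > red.py <<'E'
from h import *
import sys
def rb(im):
    H,S,V=cv2.split(cv2.cvtColor(np.ascontiguousarray(im),cv2.COLOR_BGR2HSV));m=((H<8)|(H>172))&(S>150)&(V>60)
    c=rect(m,(290,190,360,280));return c.min(0),c.max(0),c.mean(0).round(1)
print('start',rb(cv2.imread('pics/scene0.png')),'now',rb(ctrl.grab_frame('scene')[:,:,::-1]))
E
python3 red.py; python3 -m inch '[-0.04,0,-0.006,0,8,0,0,0,0,8]'|head -4;python3 red.py; python3 -m inch '[-0.04,0,-0.006,0,8,0,0,0,0,8]'|head -4;python3 red.py
```

```text
start (array([306, 229], dtype=int32), array([339, 264], dtype=int32), array([322.3, 246.5])) now (array([305, 229], dtype=int32), array([338, 259], dtype=int32), array([321.1, 243.9]))
time_s: 30.25
ee_pos: [0.6291, -0.0274, 0.0432]
ee_rot: [-0.096, -3.122, -0.005]
contact_force: [-9.8, 0.8, 1.3]
start (array([306, 229], dtype=int32), array([339, 264], dtype=int32), array([322.3, 246.5])) now (array([305, 229], dtype=int32), array([338, 259], dtype=int32), array([320.9, 244.1]))
time_s: 30.5
ee_pos: [0.6298, -0.0274, 0.0432]
ee_rot: [-0.096, -3.122, -0.005]
contact_force: [-12.1, 0.3, 1.6]
start (array([306, 229], dtype=int32), array([339, 264], dtype=int32), array([322.3, 246.5])) now (array([305, 229], dtype=int32), array([338, 260], dtype=int32), array([321.1, 244.8]))
```

```bash
python3 -m inch '[-0.03,0,-0.006,0,8,0,0,0,0,8]'|head -4;python3 red.py; python3 -m inch '[-0.03,0,-0.01,0,8,0,0,0,0,8]'|head -4;python3 red.py
```

```text
time_s: 30.75
ee_pos: [0.6301, -0.0274, 0.0433]
ee_rot: [-0.096, -3.121, -0.005]
contact_force: [-11.8, 0.8, 1.5]
start (array([306, 229], dtype=int32), array([339, 264], dtype=int32), array([322.3, 246.5])) now (array([305, 229], dtype=int32), array([338, 261], dtype=int32), array([321.2, 244.8]))
time_s: 31.0
ee_pos: [0.6304, -0.0274, 0.0433]
ee_rot: [-0.096, -3.12, -0.005]
contact_force: [-11.7, 0.5, 1.4]
start (array([306, 229], dtype=int32), array([339, 264], dtype=int32), array([322.3, 246.5])) now (array([305, 229], dtype=int32), array([338, 261], dtype=int32), array([321.1, 244.9]))
```

```bash
python3 -m inch '[-0.04,0,-0.01,0,8,0,0,0,0,8]'|head -4;python3 red.py; python3 -m inch '[-0.04,0,-0.01,0,8,0,0,0,0,8]'|head -4;python3 red.py
```

```text
time_s: 31.25
ee_pos: [0.6309, -0.0275, 0.0434]
ee_rot: [-0.096, -3.119, -0.005]
contact_force: [-12.4, 0.4, 2.1]
start (array([306, 229], dtype=int32), array([339, 264], dtype=int32), array([322.3, 246.5])) now (array([306, 228], dtype=int32), array([339, 264], dtype=int32), array([321.9, 246.8]))
time_s: 31.5
ee_pos: [0.6313, -0.0275, 0.0435]
ee_rot: [-0.096, -3.118, -0.005]
contact_force: [-14.0, 0.8, 1.8]
start (array([306, 229], dtype=int32), array([339, 264], dtype=int32), array([322.3, 246.5])) now (array([306, 228], dtype=int32), array([339, 264], dtype=int32), array([322.3, 246.5]))
```

The catch is fully down: its red outline matches the start exactly. Next I ease back onto the catch, settle, release and lift.

```bash
python3 -m inch '[0.04,0,0,0,8,0.04,0,0,0,8,0.02,0,0,0,8,0,0,0,0,8]'|head -4;python3 red.py; python3 -m inch '[0.02,0,0,0,8,0.02,0,0,0,8,0,0,0,0,8]'|head -4;python3 red.py
```

```text
time_s: 31.95
ee_pos: [0.6296, -0.0274, 0.0435]
ee_rot: [-0.096, -3.119, -0.005]
contact_force: [-11.2, 1.1, 0.4]
start (array([306, 229], dtype=int32), array([339, 264], dtype=int32), array([322.3, 246.5])) now (array([306, 228], dtype=int32), array([339, 264], dtype=int32), array([322.2, 246.6]))
time_s: 32.3
ee_pos: [0.629, -0.0274, 0.0435]
ee_rot: [-0.096, -3.12, -0.005]
contact_force: [-11.1, 0.6, -0.9]
start (array([306, 229], dtype=int32), array([339, 264], dtype=int32), array([322.3, 246.5])) now (array([306, 228], dtype=int32), array([339, 264], dtype=int32), array([322.1, 246.7]))
```

```bash
python3 -m inch '[0.03,0,0,0,8,0.03,0,0,0,8,0,0,0,0,8]'|head -4; python3 -m inch '[0.03,0,0,0,8,0.03,0,0,0,8,0,0,0,0,8]'|head -4;python3 red.py
```

```text
time_s: 32.65
ee_pos: [0.6285, -0.0273, 0.0434]
ee_rot: [-0.096, -3.122, -0.005]
contact_force: [-7.7, -0.3, -3.6]
time_s: 32.95
ee_pos: [0.6285, -0.0274, 0.0434]
ee_rot: [-0.097, -3.124, -0.005]
contact_force: [-5.4, 1.1, -6.5]
start (array([306, 229], dtype=int32), array([339, 264], dtype=int32), array([322.3, 246.5])) now (array([306, 228], dtype=int32), array([339, 264], dtype=int32), array([322.4, 246.5]))
```

```bash
python3 -m inch '[0.04,0,0.01,0,8,0.03,0,0.01,0,8,0,0,0,0,8]'|head -4; python3 -m inch '[0,0,0,0,20,0,0,0,0,25,0,0,0,0,30,0,0,0,0,34,0,0,0,0,34,0,0,0,0,34]';python3 red.py
```

```text
time_s: 33.3
ee_pos: [0.6284, -0.0274, 0.0437]
ee_rot: [-0.097, -3.128, -0.004]
contact_force: [-5.1, -0.1, -7.7]
time_s: 33.9
ee_pos: [0.63, -0.0274, 0.0449]
ee_rot: [-0.097, -3.131, -0.004]
contact_force: [0.8, 1.0, -0.7]
opening: 0.0338
grasp_force: 0.0
start (array([306, 229], dtype=int32), array([339, 264], dtype=int32), array([322.3, 246.5])) now (array([306, 228], dtype=int32), array([339, 264], dtype=int32), array([322.3, 246.6]))
```

Released, with zero contact force. Lifting straight up and checking.

```bash
python3 -m inch '[0,0,-0.2,0,34,0,0,-0.5,0,34,0,0,-0.8,0,34,0,0,-0.8,0,34,0,0,-0.8,0,34,0,0,-0.8,0,34,0,0,-0.8,0,34,0,0,-0.5,0,34,0,0,0,0,34]'|head -4;python3 red.py
python3 - <<'E'
from h import *
a=ctrl.grab_frame('scene')[190:330,210:370,::-1];b=ctrl.grab_frame('wrist')[:,:,::-1]
cv2.imwrite('pics/fin.png',np.hstack([cv2.resize(a,(400,350)),cv2.resize(b,(400,350))]))
E
```

```text
time_s: 34.85
ee_pos: [0.6325, -0.0279, 0.1774]
ee_rot: [-0.097, -3.135, -0.004]
contact_force: [-0.3, -0.2, -0.3]
start (array([306, 229], dtype=int32), array([339, 264], dtype=int32), array([322.3, 246.5])) now (array([306, 228], dtype=int32), array([339, 264], dtype=int32), array([322.3, 246.6]))
```

View pics/fin.png

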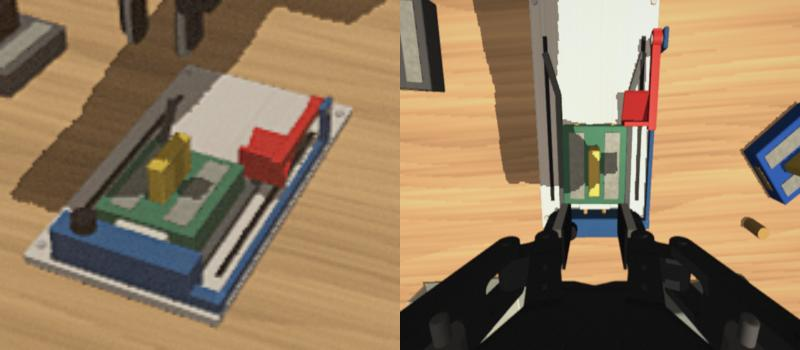

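The left (scene) half shows the module flat and square in the channel against the pad. In the right (wrist) half, the catch nose at (635,107) is down just behind the module's rear edge at row 125. The gripper is clear, so I'm handing in.

```bash
python3 -c "
from cell import ctrl
print(ctrl.finish_job())"
```

```text
the job is handed in; nothing more can be done
None
```

The module is docked and let go, resting on the sprung block with the catch down behind it, and I handed the job in at about 35 s. It jammed twice on friction while sliding, with the wrist reading up to about 59 N down and 41 N back. I have no reading of the module-to-dock force itself, so I can't confirm it stayed under the 80 N limit, and no verdict came back.

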